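Seat the temperature probe of a culture vessel and tighten its gland nut

ROBOT

A 7-joint arm with a two-finger parallel gripper is mounted at the origin on a cart in front of the work surface, level with it; the furniture and walls round the work are solid. World frame = base frame: x ahead of the robot, y to its left, z up, the work surface at z = 0. Lengths are in mm, angles in rad, forces in N, time in s.
With the tool pointing down it reaches from about 400 to 875 mm from the base axis. Payload 4.4 kg.
Tool frame: the origin (TCP) lies on the mounting face of the last link; the fingertips stand 173 mm ahead of it and the grasp point (between the pads) lies 155 mm ahead of it; z points along the fingers, y is the line along which they close (so a half turn about z gives the same grasp; the last joint's range is limited). The gripper opens to 85 mm and grips with 20 to 120 N. Pads are 22 mm wide; open, the fingers measure 114 mm over their backs; the gripper's body (76 mm by 85 mm) begins 54 mm behind the grasp point. The pads swing forward as they close: fully open they stand 13 mm farther back than shut.
Start: joints at [1.063, 0.628, 0.038, 1.517, -0.027, 0.996, -0.02], TCP at [277.941, -587.592, 404.713] pointing down, gripper open.
Joint ranges: [-3.06, 3.06], [-0.37, 2.12], [-1.25, 1.32], [0.18, 2.47], [-1.1, 4.24], [0.23, 1.98], [-2.94, 2.94]. Speed limits (rad/s): [2.57, 2.57, 3.14, 3.14, 3.14, 3.14, 3.14].

INTERFACE

Orientations are given as [roll, pitch, yaw] about the fixed x, y, z axes, in that order (R = Rz(yaw) Ry(pitch) Rx(roll)).
In Python, from cell import * gives the robot as it stands. The module is installed in compiled form; this text tells all that it offers.
- The arm moves only by the tool jog_arm, never from a script. Its argument "steps" is a list of rows, each a list of 7 numbers: the opening, from -1 (shut) to 1 (fully open), so that 0 is half open, then the shift along the tool's x, y, z as a fraction of full scale, then the turn, a rotation vector about the tool's x, y, z as a fraction of full scale. A call has 1 to 10 rows; each row shifts and turns the commanded pose from where the row before left it, along the tool's axes as they then stand; what a row does not reach is not made up. Full scale, the value 1, is 500 mm for a shift and 2 rad for a turn. A row lasts 1/8 s, in which the tool goes at most 62.5 mm and 10.7 degrees, less where a joint would pass 70% of its speed; a pose out of reach is approached as far as the arm can. A call with a number of a shift or a turn outside -1 to 1 is refused whole. A call with a gripper value outside its range is refused whole. The fingers move at their own pace and stop on an object; the grip force is fixed at half the most. Time passes only in rows, so rows that do not move let the fingers close. It gives the time, the measured TCP pose, the force, the opening and the grip force at its end, in the units of the state.
- read_state(): the state, without advancing time (a new reading comes with each control period).
- get_image(name): name is "scene" or "top" or "wrist"; returns a dict with "pixels" (384x512x3 uint8, red, green, blue), "depth" (384x512 float32, mm along the optical axis (not along the pixel's ray), 0 where there is no reading), "vertical_fov" (degrees; the focal length in pixels is half the picture's height over the tangent of half this angle, whatever the lens; pixels are square), "cx", "cy" (the principal point, pixels), "k1" (the pictures are not rectified: a ray, as slopes to the right and down, at radius r is drawn at 1 + k1 r^2 times it, then the intrinsics apply), "R" (3x3) and "t" (3): a world point X has camera coordinates R X + t. Camera axes: x right, y down, z forward; pixel columns grow to the right and rows downward; lengths in mm; the calibration is good to about 2 mm. A picture is of the moment at which its call begins.
- finish_job(): hands the job in; it is judged then, once.
The state is a dict: "clock": time; "qpos": joint angles; "qd": joint speeds; "tau": joint torques, N m; "eef_pos": TCP position; "tool_rot": TCP orientation; "force": force on the tool from outside, world axes, zero at the start; "torque": the same for the moment, N m; "width": finger opening in mm; "gripper_force": force on a finger pad.
Only numpy, scipy, OpenCV 4.12 (cv2) and the standard library are available. Lean on these libraries where they do the work, as an engineer would, in place of code of your own. Each camera call takes 0.05 s, during which the arm holds its last target. There are 200 camera calls.

TASK

The temperature probe in the slanting port of the culture vessel has been left half out and its gland nut slack. Push the probe fully home into the port while the nut is still slack, then screw the knurled gland nut down clockwise, regripping as often as needed, until it stops tight, and let go. Leave the beaker, the timer and the stack of dishes where they stand.

Things in the scene. Friction and masses are not known exactly. Their poses are not given: they have to be found in the camera images.
- vessel: Stirred culture vessel, fixed on the bench: white base 150x150x50 mm, glass cylinder 130 mm wide, steel clamp band, cone (138 to 161 mm high), flat lid 86 mm wide with top at 182 mm. Origin: centre of underside, z up. The gland port rises from the cone's -x side (the base's dark-panel side) and leans out to the body's -x, axis 35 deg from vertical. Two short blanked stubs opposite play no part.
- nut_centre (a point): Centre of the gland nut, on the port's axis, 0.2 m up. Round knurled metal nut, 44 mm diameter, 26 mm long. Site +z = port's axis, outward and up, 35 deg from vertical; x, y turn with the nut. Turning clockwise as seen from outside along the axis screws it down, 0.64 mm a rad, to a hard stop 2 mm above the port's hexagon. Below the nut the port is at most 40 mm across for 45 mm, down to the cone.
- probe_top (a point): Centre of the flat end of the probe's head: a black plug, 22 mm diameter, 16 mm long, on a steel stem of 10 mm that comes out of the middle of the nut. Site +z = port's axis, outward. With the probe home and the nut tight this point is 34.5 mm beyond the nut's centre along the axis, and the head's underside 5.5 mm above the nut's top.
- probe (a joint): How far the probe is pushed in along the port's axis, m: 0.030 = fully home against a firm stop. It starts 14 to 24 mm short of home. The seal drags with about 5 N and holds it where it is left. It must be home before the nut has been turned past 4.0 rad, as a tightened gland would hold the stem.
- gland_nut (a joint): How far the nut is screwed down, rad: 0 = slackest, 6.0 = tight against its hard stop; grows clockwise as seen from outside along the axis. It starts 3.9 to 5.7 rad short of the stop, drags with about 0.08 N m and stays where it is left.
- beaker: Glass beaker 74 mm diameter, 94 mm high, loose, left of the vessel. Origin: centre of its underside.
- timer: Small flat timer 70 x 66 x 18 mm, loose, lying in front to the left. Origin: centre of its underside.
- dishes: Stack of lidded dishes 92 mm diameter, 30 mm high, loose, right of the vessel. Origin: centre of its underside.

How it is judged:
By the outcome, as a careful person would: the job done as asked, in the order asked, and still so for the second after the job is handed in, with the robot touching nothing.
It also fails if it takes over 64 s, if anything falls off the work surface, if the arm or the gripper's body presses on something with over 40 N, if the wrist force passes 120 N, or if a joint passes its speed limit or range.

## Working session

There is one attempt and no reset: what is moved stays moved. The work goes in short steps, Python scripts to look and compute and a tool call to move; the robot and the scene stay as the last step left them, time stands still between calls to the robot, and variables do not carry over. Pictures are saved under pics/ and viewed, at most 10 in all, crops included, and the job is handed in when it is done.

Besides the shell and the picture viewer there is one more tool, called after ">>>" as name(argument=value, ...) on one line, values as JSON. jog_arm: Moves the arm, as the interface text tells. Shift numbers are shares of 500 mm and turn numbers shares of 2 rad, none past 1 either way. Its arguments: {"type":"object","properties":{"steps":{"type":"array"}},"required":["steps"]}

```bash
mkdir -p pics
python3 - <<'E'
from cell import *
import cv2,numpy as np
s=read_state();print(s)
ims=[]
for n in("scene","top"):
    d=get_image(n);np.savez(f"{n}0.npz",**d)
    print(n,d["vertical_fov"],d["cx"],d["cy"],d["k1"],d["R"],d["t"])
    cv2.imwrite(f"pics/{n}0.png",d["pixels"][:,:,::-1])
E
```

```text
{'clock': 0.0, 'qpos': array([ 1.06318973,  0.62933689,  0.03842575,  1.5183495 , -0.0269933 ,
        0.99630426, -0.0200012 ]), 'qd': array([-0.00032018, -0.00056568, -0.00083882, -0.00031581,  0.00038994,
        0.00357494,  0.00062454]), 'tau': array([-2.68156618e-04, -5.63413131e+01,  1.22619476e+00, -1.93445760e+01,
        1.09903034e-02,  1.06361933e-02,  1.93585606e-05]), 'eef_pos': array([ 277.83509519, -587.30773866,  403.8003899 ]), 'tool_rot': array([-3.13971228e+00,  2.01259282e-05,  4.41822583e-01]), 'force': array([ 0.92449093, -0.3785489 ,  0.3831717 ]), 'torque': array([-0.02144959,  0.00905688,  0.02486744]), 'gripper_force': 0.0, 'width': 85.0119587997679}
scene 51.85982410304737 253.19495069244084 189.0962567751244 -0.1216404926451354 [[-0.70179128 -0.71231224 -0.01001313]
 [-0.45888619  0.46277026 -0.75846368]
 [ 0.54489674 -0.52768831 -0.65163839]] [400.23898479 330.28299667 827.64454342]
top 53.50821868157359 254.9335957222401 195.6433253037449 -0.09612807134412528 [[ 0.02970248 -0.9995496  -0.00428394]
 [-0.97843968 -0.0281983  -0.20459876]
 [ 0.20438581  0.01026867 -0.97883655]] [  30.06225188  533.1057034  1198.6838121 ]
```

View pics/scene0.png

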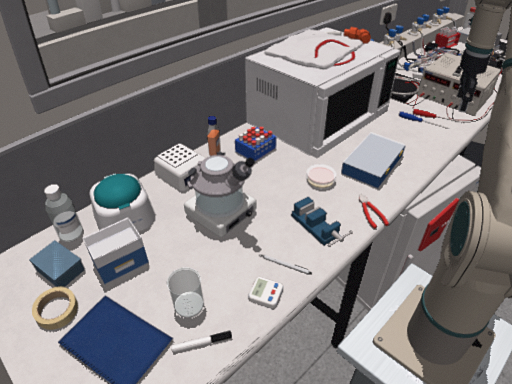

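View pics/top0.png

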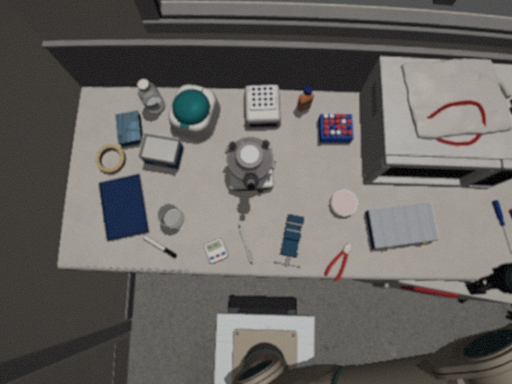

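The scene shot has the vessel at (220,190) with the black probe head at (243,170). The top shot has the lid at (249,155) and the probe head near (251,183), leaning towards the robot.

```bash
cat > h.py <<'E'
import numpy as np,cv2
def K(d):
    h=d["pixels"].shape[0];f=h/2/np.tan(np.radians(float(d["vertical_fov"]))/2)
    return f,float(d["cx"]),float(d["cy"]),float(d["k1"])
def slopes(d,u,v):
    f,cx,cy,k=K(d);x=(np.asarray(u,float)-cx)/f;y=(np.asarray(v,float)-cy)/f
    a,b=x.copy(),y.copy()
    for _ in range(15):
        s=1+k*(a*a+b*b);a,b=x/s,y/s
    return a,b
def pts(d,u,v,z=None):
    a,b=slopes(d,u,v)
    z=d["depth"][np.asarray(v,int),np.asarray(u,int)] if z is None else z
    return (np.stack([a*z,b*z,z+0*a],-1)-d["t"])@d["R"]
def ray(d,u,v):
    a,b=slopes(d,u,v);r=np.stack([a,b,1+0*a],-1)@d["R"]
    return -d["R"].T@d["t"],r/np.linalg.norm(r)
def onz(d,u,v,z):
    c,r=ray(d,u,v);return c+r*(z-c[2])/r[2]
def cross(r1,r2):
    (c1,a),(c2,b)=r1,r2
    st=np.linalg.lstsq(np.stack([a,-b],1),c2-c1,rcond=None)[0]
    p,q=c1+a*st[0],c2+b*st[1];return (p+q)/2,np.linalg.norm(p-q)
def proj(d,P):
    c=np.asarray(P)@d["R"].T+d["t"];a,b=c[...,0]/c[...,2],c[...,1]/c[...,2]
    f,cx,cy,k=K(d);s=1+k*(a*a+b*b);return np.stack([a*s*f+cx,b*s*f+cy],-1)
E
python3 - <<'E'
from h import *
ims=[]
for n,(u0,v0) in dict(scene=(175,140),top=(205,125)).items():
    d=dict(np.load(n+"0.npz"));
    vv,uu=np.mgrid[v0:v0+85,u0:u0+85]
    P=pts(d,uu.ravel(),vv.ravel());c=d["pixels"][v0:v0+85,u0:u0+85].reshape(-1,3)
    m=(c.max(1)<60)&(P[:,2]>150)&(d["depth"][v0:v0+85,u0:u0+85].ravel()>0)
    print(n,"dark high",m.sum(),np.median(P[m],0),P[m].min(0),P[m].max(0),uu.ravel()[m].mean(),vv.ravel()[m].mean())
    l=(abs(P[:,2]-182)<5);print("lid",l.sum(),P[l].mean(0),P[l].min(0),P[l].max(0))
    ims.append(cv2.resize(d["pixels"][v0:v0+85,u0:u0+85,::-1],(400,400),interpolation=cv2.INTER_CUBIC))
cv2.imwrite("pics/z.png",np.hstack(ims))
E
```

```text
scene dark high 188 [530.41792894  70.81777316 204.95630357] [509.41524483  17.62694187 160.85712054] [679.57251188 133.94385714 250.46364014] 238.4468085106383 169.45212765957447
lid 462 [628.73822313  71.30377859 180.06021717] [529.75250343  27.0193782  177.00226537] [677.41859905 110.65993344 186.35219391]
top dark high 213 [549.88254273  58.53257464 213.66545617] [508.94436374  11.84693817 151.06494939] [678.13645918 126.21052168 254.02018113] 249.45070422535213 171.85915492957747
lid 478 [634.48071659  66.74256378 180.4587952 ] [574.10896036  21.68778493 177.00402421] [678.87438359 108.83099881 186.83076981]
```

View pics/z.png

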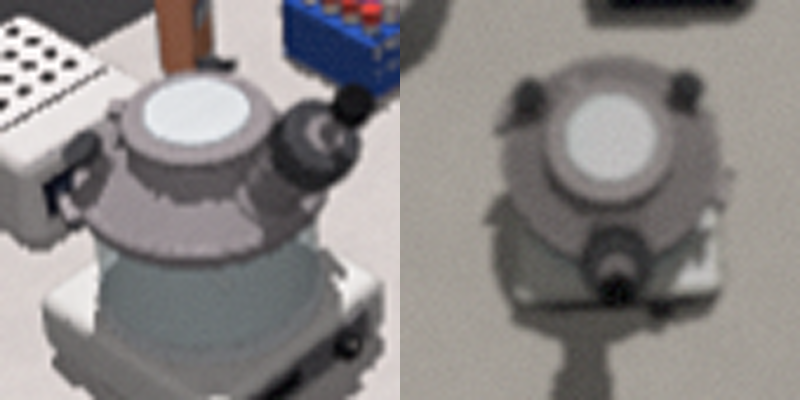

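The zoomed pictures show the knurled nut, in the scene half at (305,148) and the top half at (615,262). The black head is at (352,104) and (615,290), and the white lid disc at (197,112) and (612,137). I'll triangulate these.

Run:
```python
from h import *
S=dict(np.load("scene0.npz"));T=dict(np.load("top0.npz"))
k=85/400
for n,a,b in(("lid",(197,112),(612,137)),("nut",(305,148),(615,262)),("head",(352,104),(615,290))):
    pa=(175+a[0]*k,140+a[1]*k);pb=(205+(b[0]-400)*k,125+b[1]*k)
    print(n,cross(ray(S,*pa),ray(T,*pb)),onz(T,*pb,182),pts(S,*pa),pts(T,*pb))
# points of head by darkness: scene/top
for d,(u0,u1,v0,v1) in((S,(235,262,155,185)),(T,(240,262,178,192))):
    vv,uu=np.mgrid[v0:v1,u0:u1];P=pts(d,uu.ravel(),vv.ravel());c=d["pixels"][v0:v1,u0:u1].reshape(-1,3).max(1)
    m=(c<45)&(P[:,2]>205)&(P[:,0]<570);print(m.sum(),np.round(np.median(P[m],0)),uu.ravel()[m].mean(),vv.ravel()[m].mean(),np.round(P[m].max(0)))
```

```text
lid (array([636.26033558,  63.77465019, 175.8704402 ]), np.float64(2.2150474833657325)) [633.36968936  62.89502984 182.        ] [631.53972511  68.73261117 181.36012225] [634.48120992  62.98864734 178.57971445]
nut (array([549.59902487,  59.77823904, 195.6335802 ]), np.float64(5.77106851400594)) [550.66021992  58.30614863 182.        ] [537.33030964  74.42374062 211.38188441] [542.33881079  57.53332719 215.30911536]
head (array([519.70684993,  56.81291351, 238.94585266]), np.float64(1.2525987541818753)) [532.47986048  57.72319134 182.        ] [515.61772359  61.53578775 243.77709603] [517.35236498  56.25314605 246.84028965]
65 [518.  64. 243.] 247.96923076923076 163.2 [547.  82. 249.]
47 [517.  58. 245.] 250.40425531914894 186.5744680851064 [544.  77. 254.]
```

The estimates are vessel axis about (635,64), nut about (547,60,200) and head centre about (519,58,240). The port points at azimuth ≈ π+0.03. I'll plan the approach with a row helper.

```bash
cat > plan.py <<'E'
import numpy as np
from scipy.spatial.transform import Rotation as Ro
from cell import read_state
AZ=np.array([-np.sin(np.radians(35))*np.cos(.04),-np.sin(np.radians(35))*np.sin(.04),np.cos(np.radians(35))]) # port axis outwards
NUT=np.array([547.,60,200]); 
def Rt(yaw=0.):   # tool z = -AZ, x ~ +y world, then spin about tool z
    z=-AZ;x=np.array([0,1,0])-z*z[1];x/=np.linalg.norm(x)
    return Ro.from_matrix(np.stack([x,np.cross(z,x),z],1))*Ro.from_rotvec([0,0,yaw])
def now():
    s=read_state();return s["eef_pos"],Ro.from_euler("xyz",s["tool_rot"]),s
def rows(p0,R0,p1,R1,n,g):
    w=(R0.inv()*R1).as_rotvec()/n;R=R0;out=[]
    for i in range(n):
        d=R.inv().apply((np.asarray(p1)-p0)/n)
        out.append([g]+list(np.round(d/500,4))+list(np.round(w/2,4)));R=R*Ro.from_rotvec(w)
    print("max shift",np.linalg.norm(np.asarray(p1)-p0)/n,"turn",np.linalg.norm(w))
    print("[",",\n".join(str([float(v) for v in r]) for r in out),"]")
E
python3 - <<'E'
from plan import *
p,R,s=now()
T=np.array([515,58,247])+AZ*(173+60);print("target",T)
mid=np.array([440,-250,450.])
a=Ro.from_rotvec((R.inv()*Rt()).as_rotvec()*.5)
rows(p,R,mid,R*a,7,-1); rows(mid,R*a,T,Rt(),7,-1)
E
```

```text
target [381.46359072  52.65569303 437.86242632]
max shift 53.87444023638053 turn 0.09104693775292041
[ [-1.0, 0.0831, -0.0673, -0.0131, -0.019, 0.013, -0.0393],
[-1.0, 0.0884, -0.0601, -0.0133, -0.019, 0.013, -0.0393],
[-1.0, 0.0932, -0.0525, -0.013, -0.019, 0.013, -0.0393],
[-1.0, 0.0973, -0.0445, -0.0124, -0.019, 0.013, -0.0393],
[-1.0, 0.1008, -0.0362, -0.0114, -0.019, 0.013, -0.0393],
[-1.0, 0.1036, -0.0278, -0.0099, -0.019, 0.013, -0.0393],
[-1.0, 0.1057, -0.0192, -0.0081, -0.019, 0.013, -0.0393] ]
max shift 44.07190331487558 turn 0.09104693775292046
[ [-1.0, 0.0637, -0.0603, -0.0084, -0.019, 0.013, -0.0393],
[-1.0, 0.0685, -0.0548, -0.0089, -0.019, 0.013, -0.0393],
[-1.0, 0.0728, -0.0489, -0.009, -0.019, 0.013, -0.0393],
[-1.0, 0.0766, -0.0427, -0.0088, -0.019, 0.013, -0.0393],
[-1.0, 0.0799, -0.0362, -0.0083, -0.019, 0.013, -0.0393],
[-1.0, 0.0827, -0.0295, -0.0074, -0.019, 0.013, -0.0393],
[-1.0, 0.085, -0.0226, -0.0063, -0.019, 0.013, -0.0393] ]
```

>>> jog_arm(steps=[[-1, 0.083, -0.067, -0.013, -0.019, 0.013, -0.039], [-1, 0.088, -0.06, -0.013, -0.019, 0.013, -0.039], [-1, 0.093, -0.052, -0.013, -0.019, 0.013, -0.039], [-1, 0.097, -0.044, -0.012, -0.019, 0.013, -0.039], [-1, 0.101, -0.036, -0.011, -0.019, 0.013, -0.039], [-1, 0.104, -0.028, -0.01, -0.019, 0.013, -0.039], [-1, 0.106, -0.019, -0.008, -0.019, 0.013, -0.039], [-1, 0, 0, 0, 0, 0, 0]])

```text
clock: 1.1
eef_pos: [442.6, -246.8, 450.5]
tool_rot: [2.838, -0.102, 1.016]
force: [-0.5, -0.4, 0.1]
width: 0.4
gripper_force: 0.0
```

Run:
```python
from plan import *
p,R,s=now();print(p,s["qpos"])
T=np.array([515,58,247])+AZ*(173+60)
rows(p,R,T,Rt(),8,-1)
```

```text
[ 442.58007184 -246.81322931  450.54947037] [ 0.6360457   0.30576461 -0.2037189   1.98655777 -0.00902656  0.54250831
 -0.11170041]
max shift 38.23811514675584 turn 0.07901141967767966
[ [-1.0, 0.055, -0.0526, -0.0073, -0.0165, 0.0111, -0.0341],
[-1.0, 0.0586, -0.0485, -0.0077, -0.0165, 0.0111, -0.0341],
[-1.0, 0.062, -0.0441, -0.0079, -0.0165, 0.0111, -0.0341],
[-1.0, 0.065, -0.0395, -0.0078, -0.0165, 0.0111, -0.0341],
[-1.0, 0.0677, -0.0348, -0.0076, -0.0165, 0.0111, -0.0341],
[-1.0, 0.0701, -0.0298, -0.0071, -0.0165, 0.0111, -0.0341],
[-1.0, 0.0721, -0.0247, -0.0064, -0.0165, 0.0111, -0.0341],
[-1.0, 0.0737, -0.0196, -0.0055, -0.0165, 0.0111, -0.0341] ]
```

>>> jog_arm(steps=[[-1, 0.055, -0.053, -0.007, -0.0165, 0.011, -0.034], [-1, 0.059, -0.048, -0.008, -0.0165, 0.011, -0.034], [-1, 0.062, -0.044, -0.008, -0.0165, 0.011, -0.034], [-1, 0.065, -0.04, -0.008, -0.0165, 0.011, -0.034], [-1, 0.068, -0.035, -0.008, -0.0165, 0.011, -0.034], [-1, 0.07, -0.03, -0.007, -0.0165, 0.011, -0.034], [-1, 0.072, -0.025, -0.006, -0.0165, 0.011, -0.034], [-1, 0.074, -0.02, -0.005, -0.0165, 0.011, -0.034], [-1, 0, 0, 0, 0, 0, 0]])

```text
clock: 2.22
eef_pos: [394.4, 11.1, 438.0]
tool_rot: [2.584, -0.029, 1.5]
force: [0.7, -0.3, -0.2]
width: 0.0
gripper_force: 0.0
```

Run:
```python
from plan import *
from cell import get_image
import cv2
p,R,s=now();print(p,s["qpos"],R.apply([0,0,1]),-AZ)
ims=[]
for n in("wrist","scene"):
    d=get_image(n);np.savez(n+"1.npz",**d);ims.append(d["pixels"][:,:,::-1]);print(n,d["R"],d["t"])
c=cv2.resize(ims[1][120:220,170:280],None,fx=384/100,fy=384/100,interpolation=cv2.INTER_CUBIC)
cv2.imwrite("pics/w1.png",cv2.resize(np.hstack([ims[0],c]),(800,330)))
```

```text
[394.43600208  11.12557126 437.97171862] [ 0.50810081  0.16331975 -0.73511281  2.35376713  1.11534688  0.24812339
 -1.30860502] [ 0.52987926 -0.01335615 -0.84796791] [ 0.57311764  0.02293694 -0.81915204]
wrist [[ 0.84445926 -0.07581776  0.53022659]
 [-0.22251244 -0.95012429  0.21852242]
 [ 0.48721328 -0.30251529 -0.81921164]] [-565.32617679   81.97386986  162.95015677]
scene [[-0.70179128 -0.71231224 -0.01001313]
 [-0.45888619  0.46277026 -0.75846368]
 [ 0.54489674 -0.52768831 -0.65163839]] [400.23898479 330.28299667 827.64454342]
```

View pics/w1.png

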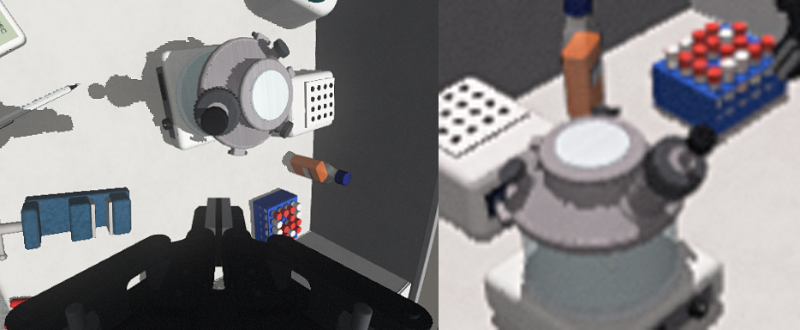

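The wrist shot shows the black head over the nut at about picture (213,117), i.e. raw px (254,136), with the lid to its right. The scene crop shows the arm is clear of it. I'll measure head and nut from the wrist view.

Run:
```python
from h import *
from plan import *
d=dict(np.load("wrist1.npz"))
vv,uu=np.mgrid[90:180,215:310];u,v=uu.ravel(),vv.ravel();P=pts(d,u,v)
c=d["pixels"][v,u].max(1)
h=(P[:,2]>228)&(P[:,2]<275)
print("head all",h.sum(),P[h].mean(0),u[h].mean(),v[h].mean(), "z pct",np.percentile(P[h][:,2],[1,10,50,90,99]))
# coordinates along/perp to the axis
a=P@AZ; A0=NUT@AZ
print("hist along axis rel nut",np.histogram(a[(P[:,2]>185)&(P[:,0]<585)]-A0,bins=np.arange(-20,72,4)))
top=h&(a-A0>a[h].max()-A0-4);print("top",top.sum(),P[top].mean(0),a[top].mean()-A0)
m=np.zeros((384,512),np.uint8);m[v[top],u[top]]=255
ct=max(cv2.findContours(m,0,1)[0],key=cv2.contourArea);print(cv2.minEnclosingCircle(ct),cv2.fitEllipse(ct))
nt=(a-A0>8)&(a-A0<22)&(P[:,2]>185)&(P[:,0]<585);print("nut face",nt.sum(),P[nt].min(0),P[nt].max(0),P[nt].mean(0),np.median(a[nt])-A0)
m[:]=0;m[v[nt|(h)],u[nt|h]]=255
cv2.imwrite("pics/mask.png",m[80:190,205:320])
ct=max(cv2.findContours(m,0,1)[0],key=cv2.contourArea);print("nut+head ell",cv2.fitEllipse(ct))
lid=(abs(P[:,2]-182)<4)&(c>190);print("lid px",lid.sum())
```

```text
head all 859 [516.82922415  56.08277463 244.57265699] 249.68800931315482 140.35040745052387 z pct [237.69146173 240.27976468 244.75535341 248.81664751 250.4347256 ]
hist along axis rel nut (array([   0,    0,    3,   17,   18,   26,   23,  132, 1391,   21,    0,
          0,    0,    0,    0,    4,   22,   29,  799,    5,    0,    0]), array([-20, -16, -12,  -8,  -4,   0,   4,   8,  12,  16,  20,  24,  28,
        32,  36,  40,  44,  48,  52,  56,  60,  64,  68]))
top 791 [516.40362956  55.60329855 244.78160508] 54.31910972725231
((249.375, 141.125), 16.183616638183594) ((249.36831665039062, 141.18441772460938), (30.5674991607666, 31.42656898498535), 137.6773681640625)
nut face 1544 [522.35239754  34.7214966  195.16143264] [560.54156518  79.91260905 224.1382226 ] [541.16672476  62.19150754 213.08775749] 14.306477291188827
nut+head ell ((253.00439453125, 130.37356567382812), (53.8742790222168, 55.234867095947266), 8.94687271118164)
lid px 623
```

Refined: head top (516.4, 55.6, 244.8), nut centre about (547.2, 57.5, 201.5), push about 22 mm.

```bash
sed -i 's/cos(.04)/cos(.05)/;s/sin(.04)/sin(.05)/;s/547.,60,200/547.2,57.5,201.5/' plan.py; echo 'TOP=np.array([516.4,55.6,244.8])' >> plan.py
python3 - <<'E'
from plan import *
p,R,s=now()
rows(p,R,TOP+AZ*193,Rt(),4,-1)
E
```

```text
max shift 13.73748798078063 turn 0.026659271732269983
[ [-1.0, 0.0203, -0.0062, 0.0174, -0.0064, 0.0059, -0.0101],
[-1.0, 0.0202, -0.006, 0.0176, -0.0064, 0.0059, -0.0101],
[-1.0, 0.0201, -0.0058, 0.0178, -0.0064, 0.0059, -0.0101],
[-1.0, 0.02, -0.0057, 0.0179, -0.0064, 0.0059, -0.0101] ]
```

>>> jog_arm(steps=[[-1, 0.02, -0.006, 0.0175, -0.0064, 0.006, -0.01], [-1, 0.02, -0.006, 0.0175, -0.0064, 0.006, -0.01], [-1, 0.02, -0.006, 0.018, -0.0064, 0.006, -0.01], [-1, 0.02, -0.006, 0.018, -0.0064, 0.006, -0.01], [-1, 0, 0, 0, 0, 0, 0], [-1, 0, 0, 0, 0, 0, 0]])

```text
clock: 3.08
eef_pos: [405.9, 49.5, 403.0]
tool_rot: [2.53, -0.025, 1.586]
force: [0.0, -0.7, 0.6]
width: 0.2
gripper_force: 0.0
```

```bash
cat >> plan.py <<'E'
def report(tip,pt):
    p,R,s=now();print("q",np.round(s["qpos"],2),"z",R.apply([0,0,1]),"want",-AZ,"F",s["force"].round(1),"F along axis",round(s["force"]@AZ,1),"tau",s["torque"].round(2),"w",s["width"])
    print("err in tool frame (pt-tip)",R.inv().apply(pt-(p+R.apply([0,0,tip]))).round(2),"rot fix",(R.inv()*Rt()).as_rotvec().round(3))
    return p,R,s
E
python3 -c "
from plan import *
p,R,s=report(173,TOP)"
```

```text
q [ 0.36  0.27 -0.73  2.4   1.82  0.33 -2.02] z [ 0.57354387  0.02881974 -0.81866773] want [ 0.57285962  0.02866687 -0.81915204] F [ 0.  -0.7  0.6] F along axis 0.5 tau [-0.05  0.62 -0.02] w 0.17798070020124068
err in tool frame (pt-tip) [ 0.49 -0.31 20.04] rot fix [ 0.001 -0.    -0.002]
```

>>> jog_arm(steps=[[-1, 0, 0, 0.014, 0, 0, 0], [-1, 0, 0, 0.014, 0, 0, 0], [-1, 0, 0, 0.014, 0, 0, 0], [-1, 0, 0, 0.014, 0, 0, 0], [-1, 0, 0, 0.014, 0, 0, 0], [-1, 0, 0, 0.004, 0, 0, 0], [-1, 0, 0, 0, 0, 0, 0]])

```text
clock: 3.95
eef_pos: [427.0, 51.9, 372.4]
tool_rot: [2.531, -0.026, 1.589]
force: [0.8, -0.1, -0.3]
width: 0.1
gripper_force: 0.0
```

```bash
python3 -c "
from plan import *
p,R,s=report(173,TOP)"
```

```text
q [ 0.36  0.4  -0.77  2.4   1.97  0.44 -2.15] z [ 0.5732024   0.0314753  -0.81880908] want [ 0.57285962  0.02866687 -0.81915204] F [ 0.8 -0.1 -0.3] F along axis -0.7 tau [-0.02  0.68 -0.01] w 0.10427316639444022
err in tool frame (pt-tip) [ -1.21   0.07 -17.16] rot fix [ 0.    -0.003  0.   ]
```

Run:
```python
from plan import *
from cell import get_image
import cv2
d=get_image("scene");np.savez("scene2.npz",**d);t=get_image("wrist")
a=cv2.resize(d["pixels"][130:205,190:290,::-1],(500,375),interpolation=cv2.INTER_CUBIC)
b=cv2.resize(t["pixels"][70:295,150:330,::-1],(300,375),interpolation=cv2.INTER_CUBIC)
cv2.imwrite("pics/push.png",np.hstack([a,b]))
```

```text
(no output)
```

View pics/push.png

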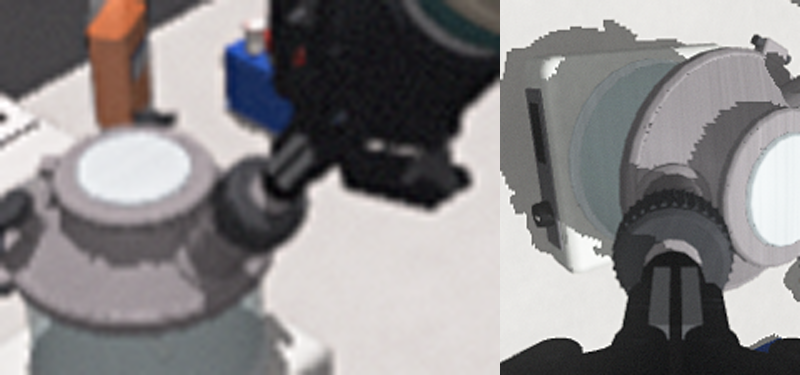

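The fingers sit on the head axis, at (290,165) in the scene crop and (675,290) in the wrist crop, and the head is going in. I'll keep pushing gently until the force shows the stop.

>>> jog_arm(steps=[[-1, 0.0012, 0, 0.002, 0, 0, 0], [-1, 0.0012, 0, 0.002, 0, 0, 0], [-1, 0, 0, 0.002, 0, 0, 0], [-1, 0, 0, 0, 0, 0, 0]])

```text
clock: 4.55
eef_pos: [428.6, 52.7, 370.1]
tool_rot: [2.53, -0.025, 1.588]
force: [-1.5, -2.4, 2.6]
width: 0.1
gripper_force: 1.7
```

```bash
python3 -c "
from plan import *
p,R,s=report(173,TOP)"
```

```text
q [ 0.36  0.41 -0.78  2.4   1.98  0.45 -2.16] z [ 0.57383564  0.02981606 -0.81842756] want [ 0.57285962  0.02866687 -0.81915204] F [-1.5 -2.4  2.6] F along axis 3.1 tau [-0.57  0.72 -0.31] w 0.11547718357670243
err in tool frame (pt-tip) [ -1.65  -0.1  -19.96] rot fix [ 0.001 -0.001 -0.   ]
```

>>> jog_arm(steps=[[-1, -0.001, 0, 0.002, 0, 0, 0], [-1, -0.001, 0, 0.002, 0, 0, 0], [-1, 0, 0, 0, 0, 0, 0]])

```text
clock: 4.92
eef_pos: [429.9, 52.4, 368.5]
tool_rot: [2.53, -0.026, 1.59]
force: [-1.6, -1.2, 1.5]
width: 0.3
gripper_force: 1.3
```

```bash
python3 -c "
from plan import *
p,R,s=report(173,TOP)"
```

```text
q [ 0.36  0.41 -0.78  2.4   1.98  0.46 -2.16] z [ 0.57366823  0.03173225 -0.81847286] want [ 0.57285962  0.02866687 -0.81915204] F [-1.6 -1.2  1.5] F along axis 2.2 tau [-0.33  0.76 -0.15] w 0.2913375305341122
err in tool frame (pt-tip) [ -1.61  -0.14 -21.98] rot fix [ 0.001 -0.003  0.001]
```

>>> jog_arm(steps=[[-1, 0, 0, 0.002, 0, 0, 0], [-1, 0, 0, 0.002, 0, 0, 0], [-1, 0, 0, 0.002, 0, 0, 0], [-1, 0, 0, 0, 0, 0, 0]])

```text
clock: 5.42
eef_pos: [429.9, 52.7, 367.5]
tool_rot: [2.527, -0.023, 1.591]
force: [-23.7, -4.3, 32.7]
width: 0.3
gripper_force: 20.5
```

```bash
python3 -c "
from plan import *
p,R,s=report(173,TOP)"
```

```text
q [ 0.36  0.42 -0.78  2.4   1.99  0.47 -2.17] z [ 0.57606994  0.03011897 -0.81684532] want [ 0.57285962  0.02866687 -0.81915204] F [-23.7  -4.3  32.7] F along axis 40.5 tau [-0.67  0.75 -0.51] w 0.29812061565315584
err in tool frame (pt-tip) [ -1.67  -0.05 -22.87] rot fix [ 0.004 -0.001  0.004]
```

The probe is home, with a firm stop at 40 N, 22.8 mm in. I'll retract, open the gripper and test the spin direction.

>>> jog_arm(steps=[[-1, 0, 0, -0.01, 0, 0, 0], [-1, 0.002, 0, -0.03, 0, 0, 0], [1, 0, 0, 0, 0, 0, 0], [1, 0, 0, 0, 0, 0, -0.08], [1, 0, 0, 0, 0, 0, -0.08], [1, 0, 0, 0, 0, 0, -0.08], [1, 0, 0, 0, 0, 0, 0]])

```text
clock: 6.3
eef_pos: [420.4, 52.9, 382.2]
tool_rot: [2.575, 0.244, 1.988]
force: [-0.7, -0.2, -0.1]
width: 85.1
gripper_force: 0.0
```

```bash
python3 -c "
from plan import *
p,R,s=report(155,NUT)"
```

```text
q [ 0.28  0.34 -0.65  2.4   1.98  0.37 -1.7 ] z [ 0.57358263  0.03152949 -0.81854069] want [ 0.57285962  0.02866687 -0.81915204] F [-0.7 -0.2 -0.1] F along axis 0.3 tau [-0.07  0.59 -0.01] w 85.13593803775558
err in tool frame (pt-tip) [-2.19 -1.01 65.74] rot fix [ 0.002 -0.003  0.479]
```

>>> jog_arm(steps=[[1, 0, 0, 0, 0, 0, -0.088], [1, 0, 0, 0, 0, 0, -0.088], [1, 0, 0, 0, 0, 0, -0.088], [1, 0, 0, 0, 0, 0, -0.088], [1, 0, 0, 0, 0, 0, -0.088], [1, 0, 0, 0, 0, 0, -0.088], [1, 0, 0, 0, 0, 0, -0.088], [1, 0, 0, 0, 0, 0, -0.088], [1, 0, 0, 0, 0, 0, -0.088], [1, 0, 0, 0, 0, 0, -0.088]])

```text
clock: 7.55
eef_pos: [420.3, 52.9, 382.2]
tool_rot: [-2.751, 0.484, -2.362]
force: [0.3, 0.4, -0.2]
width: 85.7
gripper_force: 0.0
```

>>> jog_arm(steps=[[1, 0, 0, 0, 0, 0, -0.088], [1, 0, 0, 0, 0, 0, -0.088], [1, 0, 0, 0, 0, 0, -0.088], [1, 0, 0, 0, 0, 0, -0.088], [1, 0, 0, 0, 0, 0, -0.088], [1, 0, 0, 0, 0, 0, -0.088], [1, 0, 0, 0, 0, 0, -0.088], [1, 0, 0, 0, 0, 0, -0.088], [1, 0, 0, 0, 0, 0, -0.088], [1, 0, 0, 0, 0, 0, -0.088]])

```text
clock: 8.8
eef_pos: [420.3, 52.9, 382.1]
tool_rot: [-2.694, -0.432, -0.799]
force: [0.3, -0.5, 0.4]
width: 84.9
gripper_force: 0.0
```

Run:
```python
from plan import *
from h import *
from cell import get_image
p,R,s=report(155,NUT)
d=get_image("wrist");np.savez("wrist3.npz",**d)
cv2.imwrite("pics/w3.png",d["pixels"][:,:,::-1])
```

```text
q [-0.06  0.29 -0.22  2.41  2.31  0.24  1.49] z [ 0.57344559  0.03142612 -0.81864068] want [ 0.57285962  0.02866687 -0.81915204] F [ 0.3 -0.5  0.4] F along axis 0.2 tau [-0.    0.57 -0.01] w 84.89731863481727
err in tool frame (pt-tip) [ 1.73  1.61 65.78] rot fix [-3.00e-03 -2.00e-03 -2.28e+00]
```

View pics/w3.png

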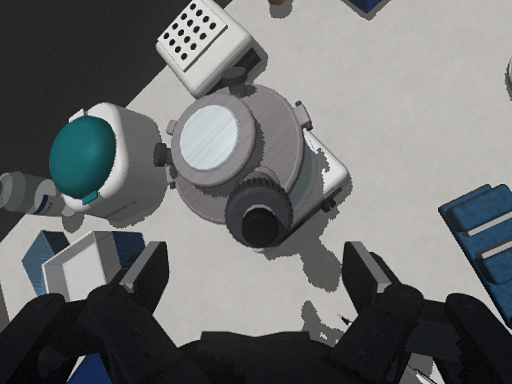

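The wrist view shows the head at (260,227) and the nut around it at (258,212), centred between the open pads at (150,270) and (367,270). I'll measure nut and head once more from here.

Run:
```python
from plan import *
from h import *
d=dict(np.load("wrist3.npz"))
vv,uu=np.mgrid[165:260,210:310];u,v=uu.ravel(),vv.ravel();P=pts(d,u,v);a=(P-NUT)@AZ;Q=P-NUT-a[:,None]*AZ;r=np.linalg.norm(Q,axis=1)
print(np.histogram(a[r<30],bins=np.arange(-20,60,4)))
h=(a>26)&(a<42)&(r<18);am=np.median(a[h]);h&=a>am-2
def cen(m):
    im=np.zeros((384,512),np.uint8);im[v[m],u[m]]=255
    c=cv2.fitEllipse(cv2.convexHull(max(cv2.findContours(im,0,1)[0],key=cv2.contourArea)));return c
c=cen(h);H=P[h].mean(0);print("head top",am,H,c,h.sum())
n=(a>8)&(a<20)&(r<28);nm=np.median(a[n]);n&=abs(a-nm)<2.5
c=cen(n|((a>nm)&(r<20)));print("nut face",nm,n.sum(),c)
C,rr=ray(d,*c[0]);s=((NUT+AZ*nm-C)@AZ)/(rr@AZ);F=C+rr*s;print("nut face centre",F,"centre",F-13*AZ)
p,R,_=now()
for nme,X in(("head",H),("nut",F-13*AZ)):print(nme,"in tool",R.inv().apply(X-p))
```

```text
(array([   0,    2,   46,   78,   82,   96,  124,  514, 1735,    6,   70,
         73,  948,   46,    0,    0,    0,    0,    0]), array([-20, -16, -12,  -8,  -4,   0,   4,   8,  12,  16,  20,  24,  28,
        32,  36,  40,  44,  48,  52,  56]))
head top 30.93660343111054 [529.81418373  56.10379405 227.04811594] ((258.8519592285156, 229.33963012695312), (34.421836853027344, 36.691139221191406), 85.62645721435547) 964
nut face 12.821435442062876 2077 ((258.11981201171875, 217.30349731445312), (62.258914947509766, 66.76676177978516), 87.38389587402344)
nut face centre [540.61697942  56.56977376 212.51580859] centre [548.06415442  56.94244312 201.86683202]
head in tool [  2.31557862   1.67896828 189.85480684]
nut in tool [  2.78676134   1.46164618 220.96095705]
```

>>> jog_arm(steps=[[1, 0.005, 0.003, 0, 0, 0, 0], [1, 0, 0, 0.02, 0, 0, -0.08], [1, 0, 0, 0.02, 0, 0, -0.08], [1, 0, 0, 0.02, 0, 0, -0.08], [1, 0, 0, 0.02, 0, 0, -0.08], [1, 0, 0, 0.02, 0, 0, -0.08], [1, 0, 0, 0.02, 0, 0, -0.08], [1, 0, 0, 0.018, 0, 0, -0.04], [1, 0, 0, 0, 0, 0, 0]])

```text
clock: 9.98
eef_pos: [460.7, 52.0, 325.9]
tool_rot: [2.95, -0.584, 0.391]
force: [0.5, 0.0, -0.1]
width: 85.6
gripper_force: 0.0
```

```bash
python3 -c "
from plan import *
p,R,s=report(152,np.array([547.8,57.1,201.7]))"
```

```text
q [-0.14  0.46 -0.09  2.38  2.75  0.33  2.11] z [ 0.57312113  0.0309867  -0.81888461] want [ 0.57285962  0.02866687 -0.81915204] F [ 0.5  0.  -0.1] F along axis -0.4 tau [ 0.01  0.68 -0.  ] w 85.55771000621259
err in tool frame (pt-tip) [ 0.21 -0.33 -0.2 ] rot fix [-1.000e-03 -2.000e-03 -1.247e+00]
```

>>> jog_arm(steps=[[-1, 0, 0, 0, 0, 0, 0], [-1, 0, 0, 0, 0, 0, 0], [-1, 0, 0, 0, 0, 0, 0], [-1, 0, 0, 0, 0, 0, 0], [-1, 0, 0, 0, 0, 0, 0]])

```text
clock: 10.6
eef_pos: [459.6, 53.2, 327.1]
tool_rot: [2.949, -0.585, 0.398]
force: [-5.7, 2.9, 6.6]
width: 41.9
gripper_force: 59.4
```

>>> jog_arm(steps=[[-1, 0, 0, 0, 0, 0, 0.08], [-1, 0, 0, 0, 0, 0, 0.08], [-1, 0, 0, 0, 0, 0, 0.08], [-1, 0, 0, 0, 0, 0, 0.08], [-1, 0, 0, 0, 0, 0, 0.08], [-1, 0, 0, 0, 0, 0, 0.08]])

```text
clock: 11.35
eef_pos: [459.8, 52.0, 326.6]
tool_rot: [-2.726, -0.462, -0.727]
force: [-1.2, -1.0, -0.5]
width: 42.1
gripper_force: 60.5
```

```bash
python3 -c "
from plan import *
p,R,s=report(152,np.array([547.8,57.1,201.7]))
print(s['torque']@AZ)"
```

```text
q [ 0.05  0.48 -0.35  2.38  2.44  0.39  1.48] z [ 0.57302682  0.03125138 -0.81894055] want [ 0.57285962  0.02866687 -0.81915204] F [-1.2 -1.  -0.5] F along axis 0.3 tau [-0.01  0.83  0.15] w 42.095462508416006
err in tool frame (pt-tip) [ 0.26 -0.57  0.87] rot fix [-3.000e-03 -2.000e-03 -2.208e+00]
0.10571923740202877
```

>>> jog_arm(steps=[[-1, 0, 0, 0.0002, 0, 0, 0.08], [-1, 0, 0, 0.0002, 0, 0, 0.08], [-1, 0, 0, 0.0002, 0, 0, 0.08], [-1, 0, 0, 0.0002, 0, 0, 0.08], [-1, 0, 0, 0.0002, 0, 0, 0.08], [-1, 0, 0, 0.0002, 0, 0, 0.08], [-1, 0, 0, 0.0002, 0, 0, 0.08], [-1, 0, 0, 0.0002, 0, 0, 0.08], [-1, 0, 0, 0.0002, 0, 0, 0.08], [-1, 0, 0, 0.0002, 0, 0, 0.08]])

```text
clock: 12.6
eef_pos: [458.8, 51.7, 324.7]
tool_rot: [-2.658, 0.382, -2.132]
force: [-4.3, -0.4, -2.1]
width: 42.2
gripper_force: 60.6
```

```bash
python3 -c "
from plan import *
p,R,s=report(152,np.array([547.8,57.1,201.7]))
print(s['torque']@AZ)"
```

```text
q [ 0.36  0.57 -0.81  2.37  2.09  0.58  0.25] z [ 0.56930325  0.03160725 -0.82151981] want [ 0.57285962  0.02866687 -0.81915204] F [-4.3 -0.4 -2.1] F along axis 0.7 tau [0.03 1.78 0.2 ] w 42.18283862277577
err in tool frame (pt-tip) [-2.36 -2.07 -0.15] rot fix [ 2.000e-03 -7.000e-03  2.475e+00]
0.0946721317980968
```

>>> jog_arm(steps=[[-1, -0.003, -0.002, 0, 0, 0, 0], [-1, 0, 0, 0.0002, 0, 0, 0.08], [-1, 0, 0, 0.0002, 0, 0, 0.08], [-1, 0, 0, 0.0002, 0, 0, 0.08], [-1, 0, 0, 0.0002, 0, 0, 0.08], [-1, 0, 0, 0.0002, 0, 0, 0.08], [-1, 0, 0, 0.0002, 0, 0, 0.08], [-1, 0, 0, 0, 0, 0, 0]])

```text
clock: 13.6
eef_pos: [459.2, 52.8, 324.2]
tool_rot: [3.072, 0.599, 3.079]
force: [-8.5, 1.3, -3.4]
width: 42.0
gripper_force: 61.3
```

```bash
python3 -c "
from plan import *
p,R,s=report(152,np.array([547.8,57.1,201.7]))
print(s['torque']@AZ)"
```

```text
q [ 0.49  0.66 -1.04  2.37  1.97  0.73 -0.56] z [ 0.56578915  0.03459172 -0.82382404] want [ 0.57285962  0.02866687 -0.81915204] F [-8.5  1.3 -3.4] F along axis 2.1 tau [0.45 2.45 0.32] w 42.03662217107697
err in tool frame (pt-tip) [-3.69 -0.79 -0.78] rot fix [-0.002 -0.011  1.519]
-0.06042572632378814
```

Turned about 3.5 rad so far. Joint 3 is nearing its limit, so I'll let go, spin back and regrip.

>>> jog_arm(steps=[[1, 0, 0, 0, 0, 0, 0], [1, 0, 0, 0, 0, 0, 0], [1, 0, 0, 0, 0, 0, 0], [1, 0, 0, 0, 0, 0, -0.08], [1, 0, 0, 0, 0, 0, -0.08], [1, 0, 0, 0, 0, 0, -0.08], [1, 0, 0, 0, 0, 0, -0.08], [1, 0, 0, 0, 0, 0, -0.08], [1, 0, 0, 0, 0, 0, -0.08], [1, 0, 0, 0, 0, 0, -0.08]])

```text
clock: 14.85
eef_pos: [463.1, 52.7, 326.5]
tool_rot: [-2.598, 0.3, -1.973]
force: [-0.9, 0.0, -0.7]
width: 85.1
gripper_force: 0.0
```

>>> jog_arm(steps=[[1, 0, 0, 0, 0, 0, -0.08], [1, 0, 0, 0, 0, 0, -0.08], [1, 0, 0, 0, 0, 0, -0.08], [1, 0, 0, 0, 0, 0, -0.08], [1, 0, 0, 0, 0, 0, -0.08], [1, 0, 0, 0, 0, 0, -0.08], [1, 0, 0, 0, 0, 0, -0.08], [1, 0, 0, 0, 0, 0, -0.08], [1, 0, 0, 0, 0, 0, 0]])

```text
clock: 15.98
eef_pos: [463.0, 52.9, 326.6]
tool_rot: [-2.66, -0.396, -0.882]
force: [-0.2, 0.3, -0.2]
width: 85.5
gripper_force: 0.0
```

```bash
python3 -c "
from plan import *
p,R,s=report(152,np.array([547.8,57.1,201.7])-2.2*AZ)"
```

```text
q [ 0.1   0.49 -0.42  2.37  2.37  0.41  1.39] z [ 0.57474144  0.03102503 -0.81774674] want [ 0.57285962  0.02866687 -0.81915204] F [-0.2  0.3 -0.2] F along axis -0.0 tau [ 0.03  0.56 -0.04] w 85.4632227337876
err in tool frame (pt-tip) [-1.32  2.07  1.18] rot fix [-2.000e-03 -4.000e-03 -2.364e+00]
```

>>> jog_arm(steps=[[1, -0.0026, 0.004, 0, -0.001, -0.002, 0], [1, 0, 0, 0, 0, 0, 0], [-1, 0, 0, 0, 0, 0, 0], [-1, 0, 0, 0, 0, 0, 0], [-1, 0, 0, 0, 0, 0, 0], [-1, 0, 0, 0, 0, 0, 0], [-1, 0, 0, 0, 0, 0, 0]])

```text
clock: 16.85
eef_pos: [460.6, 52.1, 325.0]
tool_rot: [-2.664, -0.392, -0.878]
force: [-3.9, -1.3, 5.4]
width: 42.1
gripper_force: 59.9
```

```bash
python3 -c "
from plan import *
p,R,s=report(152,np.array([547.8,57.1,201.7])-2.2*AZ)"
```

```text
q [ 0.1   0.49 -0.42  2.37  2.37  0.41  1.39] z [ 0.57054715  0.03221815 -0.82063264] want [ 0.57285962  0.02866687 -0.81915204] F [-3.9 -1.3  5.4] F along axis 6.7 tau [-0.12  0.58 -0.11] w 42.08372077410998
err in tool frame (pt-tip) [ 0.75 -0.93  1.32] rot fix [-6.000e-03  2.000e-03 -2.363e+00]
```

>>> jog_arm(steps=[[-1, 0, 0, 0, 0, 0, 0.08], [-1, 0, 0, 0, 0, 0, 0.08], [-1, 0, 0, 0, 0, 0, 0.08], [-1, 0, 0, 0, 0, 0, 0.08], [-1, 0, 0, 0, 0, 0, 0.08], [-1, 0, 0, 0, 0, 0, 0.08], [-1, 0, 0, 0, 0, 0, 0.08], [-1, 0, 0, 0, 0, 0, 0.08], [-1, 0, 0, 0, 0, 0, 0]])

```text
clock: 17.98
eef_pos: [460.2, 51.9, 324.0]
tool_rot: [-2.609, 0.301, -1.978]
force: [-1.0, -0.7, -3.5]
width: 42.6
gripper_force: 61.4
```

```bash
python3 -c "
from plan import *
p,R,s=report(152,np.array([547.8,57.1,201.7])-3*AZ)
print(s['torque']@AZ)"
```

```text
q [ 0.34  0.57 -0.78  2.37  2.1   0.57  0.41] z [ 0.5677644   0.03302809 -0.82252826] want [ 0.57285962  0.02866687 -0.81915204] F [-1.  -0.7 -3.5] F along axis -2.3 tau [0.11 1.46 0.03] w 42.55283123041945
err in tool frame (pt-tip) [-1.48 -2.21  1.49] rot fix [ 0.004 -0.01   2.641]
-0.07641099413622056
```

>>> jog_arm(steps=[[-1, -0.002, 0, 0.001, 0, 0, 0.05], [-1, 0, 0, 0, 0, 0, 0.05], [-1, 0, 0, 0, 0, 0, 0.05], [-1, 0, 0, 0, 0, 0, 0.05], [-1, 0, 0, 0, 0, 0, 0.05], [-1, 0, 0, 0, 0, 0, 0]])

```text
clock: 18.73
eef_pos: [460.2, 52.6, 323.6]
tool_rot: [-2.809, 0.513, -2.471]
force: [-4.8, -1.4, -4.3]
width: 42.3
gripper_force: 61.6
```

```bash
python3 -c "
from plan import *
p,R,s=report(152,np.array([547.8,57.1,201.7])-3*AZ)
print(s['torque']@AZ)"
```

```text
q [ 0.42  0.61 -0.91  2.37  2.03  0.64 -0.01] z [ 0.56681306  0.03230187 -0.82321294] want [ 0.57285962  0.02866687 -0.81915204] F [-4.8 -1.4 -4.3] F along axis -0.7 tau [ 0.    2.16 -0.01] w 42.33678244447201
err in tool frame (pt-tip) [-2.35 -1.89  1.16] rot fix [-0.    -0.01   2.143]
-0.07336415946355514
```

>>> jog_arm(steps=[[-1, -0.002, 0, 0, 0, 0, 0.04], [-1, 0, 0, 0, 0, 0, 0.04], [-1, 0, 0, 0, 0, 0, 0.04], [-1, 0, 0, 0, 0, 0, 0.04], [-1, 0, 0, 0, 0, 0, 0]])

```text
clock: 19.35
eef_pos: [460.3, 53.0, 323.6]
tool_rot: [-2.998, 0.588, -2.83]
force: [-4.1, -3.5, -10.1]
width: 42.2
gripper_force: 61.4
```

```bash
python3 -c "
from plan import *
p,R,s=report(152,np.array([547.8,57.1,201.7])-3*AZ)
print(s['torque']@AZ)"
```

```text
q [ 0.46  0.64 -0.98  2.36  1.99  0.69 -0.28] z [ 0.56611491  0.03242717 -0.82368828] want [ 0.57285962  0.02866687 -0.81915204] F [ -4.1  -3.5 -10.1] F along axis -5.8 tau [-1.08  2.42  1.26] w 42.20828985635149
err in tool frame (pt-tip) [-2.78 -1.5   1.08] rot fix [-0.002 -0.01   1.829]
1.5835813512577566
```

>>> jog_arm(steps=[[-1, 0, 0, 0, 0, 0, 0.02], [-1, 0, 0, 0, 0, 0, 0.02], [-1, 0, 0, 0, 0, 0, 0]])

```text
clock: 19.73
eef_pos: [461.7, 53.4, 324.5]
tool_rot: [-3.057, 0.601, -2.935]
force: [-1.4, -1.3, -14.1]
width: 42.2
gripper_force: 62.8
```

```bash
python3 -c "
from plan import *
p,R,s=report(152,np.array([547.8,57.1,201.7])-3*AZ)
print(s['torque']@AZ)"
```

```text
q [ 0.47  0.65 -1.    2.36  1.99  0.7  -0.36] z [ 0.56852843  0.03242206 -0.82202447] want [ 0.57285962  0.02866687 -0.81915204] F [ -1.4  -1.3 -14.1] F along axis -10.7 tau [-0.81  2.56  1.06] w 42.17529694348358
err in tool frame (pt-tip) [-0.73 -1.28  1.03] rot fix [-1.000e-03 -7.000e-03  1.741e+00]
1.2622729897982128
```

The nut is against its stop; the torque jumped from about 0.1 to 1.3–1.6 N m and the pads now slip. I'll let go and back off along the axis.

>>> jog_arm(steps=[[1, 0, 0, 0, 0, 0, 0], [1, 0, 0, 0, 0, 0, 0], [1, 0, 0, 0, 0, 0, 0], [1, 0, 0, 0, 0, 0, 0], [1, 0, 0, -0.03, 0, 0, 0], [1, 0, 0, -0.05, 0, 0, 0], [1, 0, 0, -0.06, 0, 0, 0], [1, 0, 0, -0.06, 0, 0, 0], [1, 0, 0, 0, 0, 0, 0]])

```text
clock: 20.85
eef_pos: [404.8, 50.5, 408.9]
tool_rot: [-3.052, 0.607, -2.933]
force: [-0.4, -0.3, -0.1]
width: 85.6
gripper_force: 0.0
```

Run:
```python
from plan import *
from h import *
from cell import get_image
p,R,s=report(152,NUT)
d=get_image("wrist");t=get_image("scene")
uv=proj(d,NUT+AZ*20);print(uv)
u0,v0=(uv-55).astype(int);u0=max(u0,0);v0=max(v0,0)
vv,uu=np.mgrid[v0:min(v0+110,384),u0:u0+110];u,v=uu.ravel(),vv.ravel();P=pts(d,u,v);a=(P-NUT)@AZ;Q=P-NUT-a[:,None]*AZ;r=np.linalg.norm(Q,axis=1)
h=(a>22)&(a<60)&(r<18);n=(a>2)&(a<20)&(r<24)
print("head",np.median(a[h]),"nut",np.median(a[n]),"gap (want 21.5)",np.median(a[h])-np.median(a[n]))
cv2.imwrite("pics/end.png",cv2.resize(np.hstack([t["pixels"],d["pixels"]])[:,:,::-1],(800,300)))
```

```text
q [ 0.58  0.33 -1.04  2.39  1.69  0.45 -0.15] z [ 0.57401167  0.03025494 -0.818288  ] want [ 0.57285962  0.02866687 -0.81915204] F [-0.4 -0.3 -0.1] F along axis 0.2 tau [-0.05  0.6  -0.07] w 85.59681965521462
err in tool frame (pt-tip) [ 2.64 -0.18 99.66] rot fix [0.002 0.    1.742]
[255.21085595 202.16828144]
head 31.022375526421293 nut 9.504978647137541 gap (want 21.5) 21.51739687928375
```

View pics/end.png

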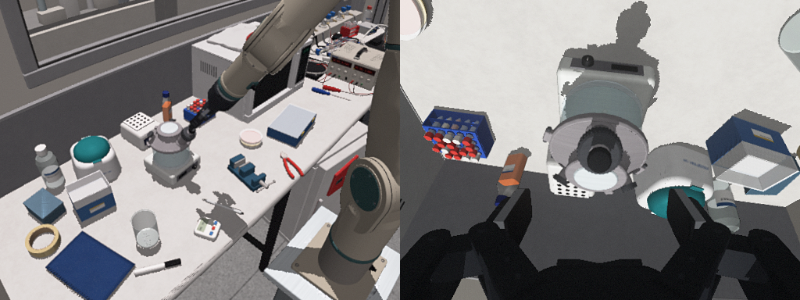

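The last picture shows the open gripper clear of the vessel, with the head and nut concentric at (598,160), and the beaker, timer and dishes where they were. The gap from nut face to head top measures 21.5 mm, exactly the value for probe home and nut tight.

```bash
python3 -c "
from cell import *
print(finish_job())"
```

```text
the job is handed in; nothing more can be done
None
```

The probe was pushed fully home first, then the gland nut was screwed down to its hard stop with one regrip and released; the job is handed in at about 21 s of the 64 s allowed, and the beaker, timer and dishes were not touched.

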